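Open the child-resistant cap of a thinner tin

ROBOT

A 6-joint arm with a two-finger parallel gripper is mounted at the origin on the work surface. World frame = base frame: x ahead of the robot, y to its left, z up, the work surface at z = 0. Lengths are in m, angles in rad, forces in N, time in s.
With the tool pointing down it reaches from about 0.375 to 0.9 m from the base axis. Payload 3.1 kg.
Tool frame: the origin (TCP) lies at the very end of the fingers, on their centre line; the grasp point (between the pads) lies 19 mm behind it (manip.pinch_z is the distance from the TCP to the grasp point, in m); z points along the fingers, y is the direction in which the jaws open and shut (so a half turn about z gives the same grasp; the last joint's range is limited). The gripper opens to 85 mm and grips with 20 to 120 N. Pads are 22 mm wide; open, the fingers measure 114 mm over their backs; the gripper's body (76 mm by 85 mm) begins 54 mm behind the grasp point. The pads swing forward as they close: fully open they stand 13 mm farther back than shut.
Start: joints at [-1.308, 0.527, 1.433, -0, 1.181, -0.178], TCP at [0.267, -0.565, 0.231] pointing down, gripper open.
Joint ranges: [-3.08, 3.08], [-0.75, 2.2], [0.22, 2.44], [-1.43, 4.57], [0, 2.65], [-2.85, 2.85]. Speed limits (rad/s): [2.79, 2.79, 3.14, 3.14, 3.14, 3.14].

INTERFACE

Orientations are given as a unit quaternion [x, y, z, w].
In Python, from station import manip gives the robot as it stands.
- The arm moves only by the tool drive_tool, never from a script. Its argument "increments" is a list of rows, each a list of 7 numbers: the closure in counts, from 0 (fully open) to 255 (shut), then the shift along the tool's x, y, z in cm, then the turn, a rotation vector about the tool's x, y, z in rad. A call has 1 to 20 rows; each row is the pose to reach, as a shift and turn from the pose commanded when the call began, along the tool's axes at that moment; what a row does not reach only later rows make up. A row lasts 1/10 s, in which the tool goes at most 50 mm and 8.59 degrees, less where a joint would pass 70% of its speed; a pose out of reach is approached as far as the arm can. A call with a gripper value outside its range is refused whole. The fingers move at their own pace and stop on an object; "force" is the grip in N (left out, the last holds). Time passes only in rows, so rows that repeat a pose let the fingers close. It gives the time, the measured TCP pose, the force and the opening at its end, in the units of the state.
- manip.sense(): the state, without advancing time (a new reading comes with each control period).
- manip.snapshot(name): name is "scene" or "top"; returns the picture (400x640x3 uint8, red, green, blue); there is no depth.
- manip.camera_model(name): a dict with "mtx" (3x3 intrinsics, pixels), "cam_to_world" (4x4, takes a point from camera to world coordinates). Camera axes: x right, y down, z forward; pixel columns grow to the right and rows downward; lengths in m; the calibration is good to about 2 mm. A picture is of the moment at which its call begins. camera_model takes no time and is no camera call.
- manip.sign_off(): hands the job in, once; it reports no verdict.
The state is a dict: "t": time; "q": joint angles; "qd": joint speeds; "tau": joint torques, N m; "tcp_pos": TCP position; "tool_rot": TCP orientation; "force": force on the tool from outside, world axes, zero at the start; "ft_torque": the same for the moment, N m; "finger_gap": opening from 0.0 (shut) to 1.0 (fully open).
Only numpy, scipy, OpenCV 4.12 (cv2) and the standard library are available. Lean on these libraries where they do the work, as an engineer would, in place of code of your own. Each camera call takes 0.05 s, during which the arm holds its last target. There are 200 camera calls.

TASK

Open the blue thinner tin in the wooden rack: push its white child-resistant cap down firmly but without ramming it and, keeping it pushed, unscrew it anticlockwise, letting it climb its thread, about a quarter turn until it is free (turned without pushing it only clicks round). Then lift the cap off the neck, without wrenching it, and set it down gently, top up, in the round steel parts dish, leaving the dish and everything else on the bench where they stand.

Things in the scene. Friction and masses are not known exactly. Their poses are not given: they have to be found in the camera images.
- cap_centre (a point): centre (half-way up, on the axis) of the white ribbed round cap on the blue tin's neck: 48 mm across, 30 mm tall, 50 g, axis upright. Two pieces: an inner cap screwed on the neck's quick thread, and an outer shell, held up by a spring, that one grips. The x axis is fixed to the inner cap: parallel to rack's x axis when closed. The cap has 1 mm of sideways play on the neck.
- cap_edge (a point): middle of the shell's lower edge, 15 mm below the cap's centre; 14 mm of free height from there down to the tin's flat top, so fingertips may reach 9 mm below the edge. The cap may be let go and gripped anew at any angle: it stays about as turned (take the twist off before easing the push, or the teeth jump ahead). Meshed, turning takes about 0.3 N m; not meshed, under 0.1.
- cap_top (a point): middle of the shell's top (red arrows: anticlockwise opens). Push: 8 N to start, about 15 N after the full stroke (shell 3 mm, springy seal 1 mm), then a hard stop. Drive teeth then mesh with the inner cap. If they stand tip on tip (half of starts, unseen) the shell stops hard 2 mm early at 10 N, till turned up to 20 degrees under the push. Turn with 14 to 22 N; cap and tin must never bear 45 N.
- cap_lugs (a point): middle of the inner cap's two lugs, inside. Unpushed, the shell clicks freely anticlockwise; clockwise it catches and tightens the inner cap. Pushed, up to 40 degrees of turn pass before the teeth drive the inner cap; driven, it climbs 6.5 mm a quarter turn against the push, so the hand must yield upward. It is free 65 to 140 degrees from closed (best 90): then it lifts with no resistance; a locked one holds.
- rack: small fixed rack of pale wood, 86 x 134 x 60 mm, screwed to the bench, in which the blue oblong tin (62 mm along x, 110 mm along y, its flat top 162 mm above the bench) is wedged and cannot turn. Origin: centre of the rack's underside, on the bench; z up. The tin's neck stands 24 mm from the tin's centre in +y of this frame.
- tin_mouth (a point): centre of the rim of the tin's steel neck (31 mm across, thread 37 mm across), 193 mm above the bench and 1.6 mm above the closed cap's centre; the closed cap must be raised 20 mm or more to clear it
- dish_floor (a point): centre of the flat floor of the loose round steel parts dish (156 mm across the rim, floor 122 mm across, rim 18 mm above the bench, 0.35 kg), the point lying 4 mm above the bench; a cap set down there has its centre 15 mm above this point
- stain_tin_centre (a point): centre, half-way up, of a loose green oblong tin with a plain black screw cap (56 x 96 x 128 mm plus cap), a bystander
- glue: white glue bottle with an orange cap, 62 mm across and 165 mm tall, loose, a bystander at the far side; origin at the centre of its underside
- clamp: red G-clamp lying flat, 130 x 210 mm, loose, a bystander on the left; origin under its middle
- square: try square with dark wooden stock, lying flat, 200 x 110 mm, loose, a bystander on the right; origin under the stock's middle
- sander: cork sanding block, 70 x 115 x 33 mm, loose, a bystander on the near left; origin at the centre of its underside
Mind the look-alikes: they are no part of the job. What is shaped like the part that bears dish_floor but pink is not meant. Leave any purple look-alike of the rack alone.

How it is judged:
On the way, in this order (a step that is already met when the one before it is completed fails the run):
1. the inner cap has been unscrewed by nearly all of its locked turn (57 degrees or more from closed) while still seated on the neck (angle between the x axis of cap_centre and the x axis of rack, either way round above 1 rad and distance between cap_centre and tin_mouth below 0.01 m), for 0.1 s.
2. the cap has been lifted off, its lower edge above the neck's rim (z of cap_centre in the frame of tin_mouth above 0.018 m), for 0.1 s.
At the end, for the whole second after the job is handed in: the cap stands at rest on the dish's floor, top up within 7 degrees and with its centre within 43 mm of the dish's centre, off the neck; the dish is within 30 mm of where it stood (horizontal distance between cap_centre and dish_floor below 0.043 m and z of cap_centre in the frame of dish_floor between 0.012 and 0.019 m and angle between cap_centre's own z axis and vertical below 0.12 rad and linear speed of cap below 0.02 m/s and distance of dish_floor from where it was at the start of the episode below 0.03 m); the robot touches nothing.
It fails at once if more than 45 N between the cap and the tin (rammed, pushed sideways or wrenched) (contact force between cap and rack above 45 N).
It fails at once if the cap pressed on the dish with more than 50 N (contact force between cap and dish above 50 N).
It fails at once if the cap dropped: falling faster than 0.5 m/s (a fall of 13 mm or more) with no finger on it (linear speed of cap above 0.5 m/s and contact force between the fingers and cap below 0.05 N).
It fails at once if a bystander (green tin, glue, clamp, square, sanding block) moved more than 30 mm (distance of any of stain_tin_centre, glue, clamp, square, sander from where it was at the start of the episode above 0.03 m).
It also fails if it takes over 72 s, if anything falls off the work surface, if the arm or the gripper's body presses on something with over 40 N, if the wrist force passes 120 N, or if a joint passes its speed limit or range.

## Working session

There is one attempt and no reset: what is moved stays moved. The work goes in short steps, Python scripts to look and compute and a tool call to move; the robot and the scene stay as the last step left them, time stands still between calls to the robot, and variables do not carry over. Pictures are saved under pics/ and viewed, about 8 in all and at most 12, crops included, and the job is handed in when it is done.

Besides the shell and the picture viewer there is one more tool, called after "Call:" by a JSON object that holds its "method" and its "body". drive_tool: Moves the arm, as the interface text tells. Its arguments: {"type":"object","properties":{"increments":{"type":"array","items":{"type":"array","items":{"type":"number"}}},"force":{"type":"number"}},"required":["increments"]}

```bash
mkdir -p pics; ls; python3 - <<'E'
from station import manip
import cv2,numpy as np
np.set_printoptions(precision=4,suppress=True)
for n in("scene","top"):
    im=manip.snapshot(n); cv2.imwrite(f"pics/{n}0.png",im[:,:,::-1])
    c=manip.camera_model(n); print(n,np.array(c["mtx"]),np.array(c["cam_to_world"]))
print(manip.sense(), manip.pinch_z)
E
```

```text
pics
scene [[455.5096   0.     315.3643]
 [  0.     455.5096 196.6312]
 [  0.       0.       1.    ]] [[-0.5776  0.5193 -0.6299  1.425 ]
 [ 0.816   0.3444 -0.4643  0.6744]
 [-0.0242 -0.7821 -0.6227  1.0285]
 [ 0.      0.      0.      1.    ]]
top [[363.5587   0.     316.0647]
 [  0.     363.5587 197.4959]
 [  0.       0.       1.    ]] [[ 0.0737 -0.9747  0.2108  0.2695]
 [-0.9973 -0.0721  0.015  -0.0057]
 [ 0.0005 -0.2113 -0.9774  1.2375]
 [ 0.      0.      0.      1.    ]]
{'t': 0.1, 'q': array([-1.3075,  0.5284,  1.4338, -0.    ,  1.1814, -0.1785]), 'qd': array([ 0.0008, -0.0006, -0.0042,  0.0006, -0.0007, -0.0008]), 'tau': array([  0.0007, -44.3305, -17.8587,  -0.0001,   0.0039,  -0.    ]), 'tcp_pos': array([ 0.2671, -0.5643,  0.2304]), 'tool_rot': array([ 0.9757,  0.2191, -0.    , -0.001 ]), 'force': array([-0.0656,  0.0045,  0.6155]), 'ft_torque': array([ 0.0317, -0.0164,  0.0598]), 'finger_gap': 0.9978752022625069} 0.0187
```

View pics/scene0.png

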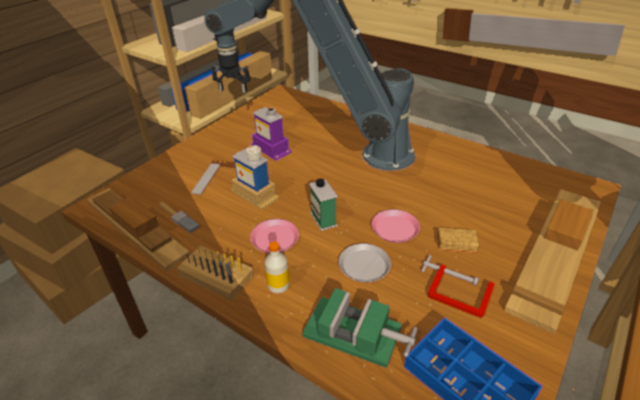

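View pics/top0.png

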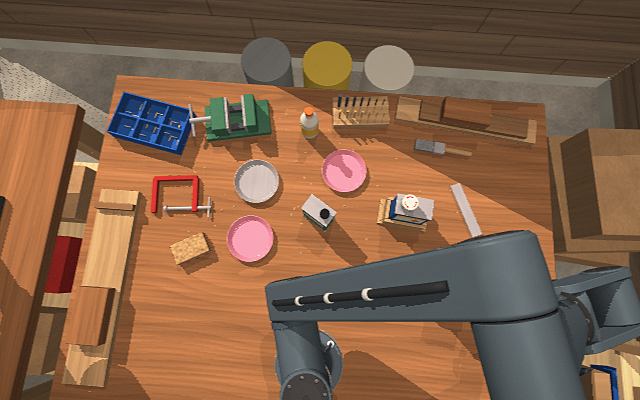

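Scene: the wanted cap is at top (410,203) / scene (255,153), on the blue tin in the pale rack. The look-alikes are the purple tin at scene (268,118), the green tin's black cap at top (324,213), and the glue's orange cap at top (309,113). The steel dish is at top (257,181) / scene (364,262). The pink dishes at top (344,171) and (250,239) are not meant.

```bash
cat > h.py <<'E'
from station import manip
import cv2,numpy as np
np.set_printoptions(precision=4,suppress=True)
def ray(n,u,v):
    c=manip.camera_model(n);T=np.array(c["cam_to_world"])
    d=T[:3,:3]@np.linalg.solve(np.array(c["mtx"]),[u,v,1.]);return T[:3,3],d
def onz(n,u,v,z):
    o,d=ray(n,u,v);return o+d*(z-o[2])/d[2]
def proj(n,p):
    c=manip.camera_model(n);T=np.array(c["cam_to_world"])
    q=np.array(c["mtx"])@(T[:3,:3].T@(np.array(p)-T[:3,3]));return q[:2]/q[2]
def cross(a,b):
    (o,d),(p,e)=ray("scene",*a),ray("top",*b)
    s=np.linalg.lstsq(np.c_[d,-e],p-o,rcond=None)[0]
    return (o+s[0]*d+p+s[1]*e)/2,np.linalg.norm(o+s[0]*d-p-s[1]*e)
def blobs(mask,box,minA=15):
    m=np.zeros_like(mask);x0,y0,x1,y1=box;m[y0:y1,x0:x1]=mask[y0:y1,x0:x1]
    n,_,st,ce=cv2.connectedComponentsWithStats(m.astype(np.uint8))
    return [(st[i].tolist(),ce[i].round(2).tolist()) for i in range(1,n) if st[i][4]>=minA]
E
python3 - <<'E'
from h import *
t=cv2.imread("pics/top0.png");s=cv2.imread("pics/scene0.png")
for n,im,box in(("top",t,(370,180,445,240)),("scene",s,(225,135,285,210))):
    h=cv2.cvtColor(im,cv2.COLOR_BGR2HSV)
    print(n,"white",blobs((h[...,1]<45)&(h[...,2]>150),box))
    print(n,"blue",blobs((h[...,0]>100)&(h[...,0]<125)&(h[...,1]>110),box))
h=cv2.cvtColor(t,cv2.COLOR_BGR2HSV)
print("dish",blobs((h[...,1]<60)&(h[...,2]>90),(225,150,290,212)))
print("dishs",blobs((cv2.cvtColor(s,cv2.COLOR_BGR2HSV)[...,1]<60),(325,235,400,290)))
a=cv2.resize(t[165:245,360:460],None,fx=5,fy=5,interpolation=cv2.INTER_CUBIC)
b=cv2.resize(s[135:215,215:290],(375,400),interpolation=cv2.INTER_CUBIC)
cv2.imwrite("pics/c1.png",cv2.resize(np.hstack([a,b]),(788,360)))
E
```

```text
top white [([395, 194, 39, 26, 541], [414.81, 205.08])]
top blue [([389, 197, 29, 27, 127], [394.95, 211.67])]
scene white [([234, 150, 32, 18, 184], [248.31, 159.41])]
scene blue [([235, 160, 33, 31, 302], [258.95, 175.83])]
dish [([235, 160, 44, 43, 1492], [256.27, 180.83])]
dishs [([340, 244, 50, 38, 1464], [364.21, 262.14])]
```

View pics/c1.png

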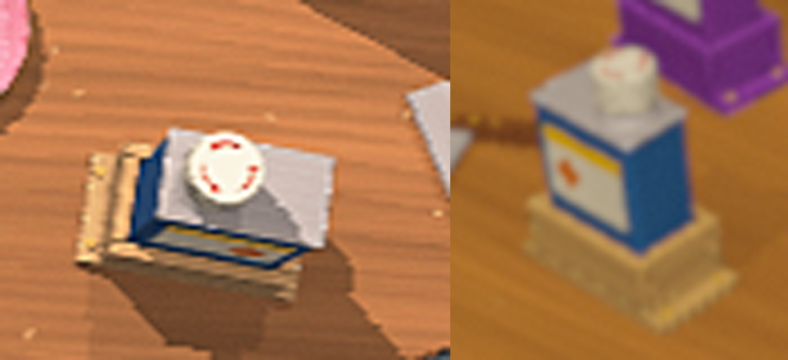

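```bash
python3 - <<'E'
from h import *
t=cv2.imread("pics/top0.png");s=cv2.imread("pics/scene0.png")
g=t.min(axis=2)
for th in(190,205,220):
    for st,ce in blobs(g>th,(390,185,430,225)): print(th,st,ce,onz("top",*ce,.2064))
C=onz("top",410.2,202.3,.2064);print("eye",C, "in scene",proj("scene",C))
for p in [(172,128),(335,157),(325,247),(153,212)]:
    print(p,onz("top",360+p[0]/4.5,165+p[1]/4.5,.162))
gs=s.min(axis=2)
print(blobs(gs>150,(244,140,268,165),5))
print("scene cap top eye",onz("scene",215+(624-450)/4.5,135+65/4.5,.2064))
# cap circle predicted size
for k in np.linspace(0,6.28,5): print(proj("top",C+.024*np.array([np.cos(k),np.sin(k),0])))
# dish rim circle fit
h=cv2.cvtColor(t,cv2.COLOR_BGR2HSV)
m=((h[...,1]<60)&(h[...,2]>90)).astype(np.uint8);m2=np.zeros_like(m);m2[150:212,225:290]=m[150:212,225:290]
c=max(cv2.findContours(m2,0,1)[0],key=cv2.contourArea)
e=cv2.fitEllipse(c);print(e,onz("top",*e[0],.018))
h=cv2.cvtColor(s,cv2.COLOR_BGR2HSV)
m=(h[...,1]<60).astype(np.uint8);m2=np.zeros_like(m);m2[235:290,325:400]=m[235:290,325:400]
c=max(cv2.findContours(m2,0,1)[0],key=cv2.contourArea)
e=cv2.fitEllipse(c);print(e,onz("scene",*e[0],.018))
for n,p in(("green cap",(324,213)),):print(n,onz("top",*p,.14))
E
```

```text
190 [398, 194, 31, 16, 194] [409.81, 200.99] [ 0.5015 -0.2613  0.2064]
205 [403, 195, 15, 15, 144] [409.97, 201.75] [ 0.4993 -0.2619  0.2064]
220 [403, 195, 15, 15, 121] [410.2, 201.51] [ 0.5001 -0.2625  0.2064]
eye [ 0.4977 -0.2625  0.2064] in scene [253.1568 148.6657]
(172, 128) [ 0.5323 -0.2368  0.162 ]
(335, 157) [ 0.5204 -0.3466  0.162 ]
(325, 247) [ 0.4588 -0.3403  0.162 ]
(153, 212) [ 0.4739 -0.2257  0.162 ]
[([246, 146, 13, 13, 78], [252.72, 151.19]), ([250, 162, 8, 3, 21], [253.38, 162.86])]
scene cap top eye [ 0.5005 -0.2579  0.2064]
[410.3576 194.2317]
[401.8998 201.6939]
[410.0275 210.4453]
[418.5057 202.9194]
[410.384  194.2336]
((256.27142333984375, 180.82867431640625), (41.866668701171875, 43.52602767944336), 66.80599212646484) [0.5761 0.2241 0.018 ]
((364.19097900390625, 262.1622619628906), (36.366477966308594, 49.19124984741211), 96.6736068725586) [0.5798 0.2261 0.018 ]
green cap [ 0.4595 -0.0166  0.14  ]
```

Call:
{"method": "drive_tool", "body": {"increments": [[0,0,0,-5,0,0,0],[0,0,0,-7,0,0,0],[0,34,-17.4,-7,0,0,1.242],[0,34,-17.4,-7,0,0,1.242],[0,34,-17.4,-7,0,0,1.242],[0,34,-17.4,-7,0,0,1.242],[0,34,-17.4,-7,0,0,1.242],[0,34,-17.4,-7,0,0,1.242],[0,34,-17.4,-7,0,0,1.242],[0,34,-17.4,-7,0,0,1.242],[0,34,-17.4,-7,0,0,1.242],[0,34,-17.4,-7,0,0,1.242],[0,34,-17.4,-7,0,0,1.242],[0,34,-17.4,-7,0,0,1.242],[0,34,-17.4,-7,0,0,1.242]]}}

```text
t: 1.6
tcp_pos: [0.4996, -0.2633, 0.3012]
tool_rot: [0.921, -0.39, -0.0, 0.0]
force: [-0.7, -0.3, 0.3]
finger_gap: 0.997
```

```bash
cat >> h.py <<'E'
from scipy.spatial.transform import Rotation as R
def st(goal=None,yaw=None):
    s=manip.sense();r=R.from_quat(s["tool_rot"]).as_matrix()
    y=np.arctan2(r[1,0],r[0,0])
    print("t",round(s["t"],2),"p",s["tcp_pos"],"yaw",round(y,3),"z",r[:,2],"q6",round(s["q"][5],2),"F",s["force"],"M",s["ft_torque"],"gap",round(s["finger_gap"],3))
    if goal is not None: print("shift cm",100*r.T@(np.array(goal)-s["tcp_pos"]))
    if yaw is not None: print("turn z",y-yaw)
    return s
E
python3 - <<'E'
from h import *
im=manip.snapshot("scene");t=manip.snapshot("top")
a=cv2.resize(im[100:220,190:310],(400,400));b=cv2.resize(t[150:250,360:460],(400,400))
cv2.imwrite("pics/c2.png",np.hstack([a,b])[:,:,::-1])
st([.4995,-.2615,.30])
# cap centroid from the scene view, whole top face
s=cv2.imread("pics/scene0.png");g=s.min(axis=2)
for th in(150,170,185):
  for x in blobs(g>th,(244,140,268,165),20): print(th,x,onz("scene",*x[1],.2064))
E
```

```text
t 1.7 p [ 0.4997 -0.2631  0.3013] yaw -0.801 z [-0.0001  0.     -1.    ] q6 1.69 F [-0.2994 -0.5307 -0.3903] M [ 0.038  -0.0008  0.0327] gap 1.003
shift cm [-0.1337 -0.0984  0.1263]
150 ([246, 146, 13, 13, 78], [252.72, 151.19]) [ 0.5103 -0.2534  0.2064]
150 ([250, 162, 8, 3, 21], [253.38, 162.86]) [ 0.5613 -0.2055  0.2064]
```

View pics/c2.png

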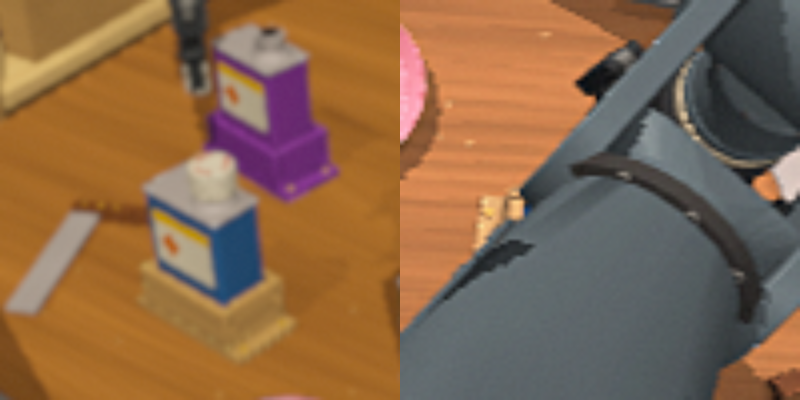

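Scene view (c2): the gripper hangs above the white cap at crop (212,165), clear of the purple tin behind it. The top view is blocked by the arm. Next I descend and close lightly.

Call:
{"method": "drive_tool", "body": {"increments": [[0,-0.08,0.04,4,0,0,0],[0,-0.08,0.04,8,0,0,0],[0,-0.08,0.04,11,0,0,0],[0,-0.08,0.04,12.5,0,0,0],[0,-0.08,0.04,13,0,0,0],[0,-0.08,0.04,13,0,0,0],[0,-0.08,0.04,13,0,0,0]], "force": 30}}

```text
t: 2.4
tcp_pos: [0.5, -0.2628, 0.1723]
tool_rot: [0.921, -0.39, 0.001, 0.0]
force: [0.0, 0.2, -0.1]
finger_gap: 1.001
```

Call:
{"method": "drive_tool", "body": {"increments": [[255,0,0,0,0,0,0],[255,0,0,0,0,0,0],[255,0,0,0,0,0,0],[255,0,0,0,0,0,0],[255,0,0,0,0,0,0],[255,0,0,0,0,0,0],[255,0,0,0,0,0,0]], "force": 25}}

```text
t: 3.1
tcp_pos: [0.4998, -0.2622, 0.1717]
tool_rot: [0.921, -0.39, 0.001, 0.0]
force: [0.0, 0.7, 4.9]
finger_gap: 0.555
```

```bash
python3 -c "
from h import *
st()"
```

```text
t 3.1 p [ 0.4998 -0.2622  0.1717] yaw -0.8 z [ 0.0012 -0.0007 -1.    ] q6 1.69 F [0.0098 0.6853 4.8571] M [ 0.0212 -0.1228 -0.0005] gap 0.555
```

Call:
{"method": "drive_tool", "body": {"increments": [[255,0,0,0,0,0,0],[255,0,0,0,0,0,0],[255,0,0,0.1,0,0,0],[255,0,0,0.1,0,0,0],[255,0,0,0.1,0,0,0]], "force": 80}}

```text
t: 3.6
tcp_pos: [0.4999, -0.2622, 0.1714]
tool_rot: [0.921, -0.389, 0.001, 0.0]
force: [-1.4, 0.9, 8.5]
finger_gap: 0.541
```

Call:
{"method": "drive_tool", "body": {"increments": [[255,0,0,0.1,0,0,0],[255,0,0,0.1,0,0,0],[255,0,0,0.1,0,0,0]]}}

```text
t: 3.9
tcp_pos: [0.4999, -0.2623, 0.1708]
tool_rot: [0.921, -0.389, 0.001, 0.0]
force: [-0.8, 1.1, 10.3]
finger_gap: 0.544
```

Call:
{"method": "drive_tool", "body": {"increments": [[255,0,0,0.1,0,0,0],[255,0,0,0.1,0,0,0],[255,0,0,0.1,0,0,0]]}}

```text
t: 4.2
tcp_pos: [0.4999, -0.2623, 0.1704]
tool_rot: [0.921, -0.389, 0.001, 0.0]
force: [-1.2, 2.8, 14.3]
finger_gap: 0.542
```

Force rose steeply after about 1.3 mm, so the teeth probably stand tip on tip. I'll turn gently under this push.

Call:
{"method": "drive_tool", "body": {"increments": [[255,0,0,0.03,0,0,-0.06],[255,0,0,0.03,0,0,-0.12],[255,0,0,0.03,0,0,-0.12]]}}

```text
t: 4.5
tcp_pos: [0.5, -0.2622, 0.1699]
tool_rot: [0.943, -0.333, 0.001, 0.0]
force: [-1.4, 2.1, 14.0]
finger_gap: 0.542
```

Call:
{"method": "drive_tool", "body": {"increments": [[255,0,0,0,0,0,-0.06],[255,0,0,0,0,0,-0.12],[255,0,0,0,0,0,-0.12]]}}

```text
t: 4.8
tcp_pos: [0.5, -0.2621, 0.1699]
tool_rot: [0.961, -0.276, 0.001, 0.0]
force: [-1.1, 2.2, 13.0]
finger_gap: 0.539
```

```bash
python3 -c "
from h import *
st()"
```

```text
t 4.8 p [ 0.5    -0.2621  0.1699] yaw -0.559 z [ 0.0019 -0.001  -1.    ] q6 1.45 F [-1.1229  2.2065 13.0301] M [0.4065 0.1969 0.03  ] gap 0.539
```

Call:
{"method": "drive_tool", "body": {"increments": [[255,0,0,0.05,0,0,-0.06],[255,0,0,0.05,0,0,-0.12],[255,0,0,0.05,0,0,-0.12]]}}

```text
t: 5.1
tcp_pos: [0.5001, -0.262, 0.1695]
tool_rot: [0.976, -0.218, 0.001, 0.0]
force: [-1.3, 2.2, 13.5]
finger_gap: 0.541
```

Call:
{"method": "drive_tool", "body": {"increments": [[255,0,0,0.05,0,0,-0.03],[255,0,0,0.05,0,0,-0.03],[255,0,0,0.05,0,0,-0.03]]}}

```text
t: 5.4
tcp_pos: [0.5001, -0.262, 0.1692]
tool_rot: [0.979, -0.204, 0.001, 0.0]
force: [-1.3, 2.6, 15.7]
finger_gap: 0.544
```

```bash
python3 -c "
from h import *
st()"
```

```text
t 5.4 p [ 0.5001 -0.262   0.1692] yaw -0.41 z [ 0.0021 -0.0009 -1.    ] q6 1.3 F [-1.2558  2.5953 15.714 ] M [0.4842 0.2151 0.0652] gap 0.544
```

Call:
{"method": "drive_tool", "body": {"increments": [[255,0,0,0.04,0,0,-0.07],[255,0,0,0.04,0,0,-0.14],[255,0,0,0.04,0,0,-0.14]]}}

```text
t: 5.7
tcp_pos: [0.5002, -0.262, 0.1689]
tool_rot: [0.991, -0.134, 0.001, 0.0]
force: [-0.9, 3.2, 16.3]
finger_gap: 0.542
```

```bash
python3 -c "
from h import *
st()"
```

```text
t 5.7 p [ 0.5002 -0.262   0.1689] yaw -0.269 z [ 0.0024 -0.0008 -1.    ] q6 1.16 F [-0.9315  3.1563 16.2851] M [ 0.5369  0.2455 -0.0642] gap 0.542
```

Call:
{"method": "drive_tool", "body": {"increments": [[255,0,0,0.02,0,0,-0.07],[255,0,0,0.02,0,0,-0.14],[255,0,0,0.02,0,0,-0.14]]}}

```text
t: 6.0
tcp_pos: [0.5004, -0.2621, 0.1692]
tool_rot: [0.998, -0.065, 0.002, 0.001]
force: [-2.6, 3.2, 18.8]
finger_gap: 0.543
```

```bash
python3 -c "
from h import *
st()"
```

```text
t 6.0 p [ 0.5004 -0.2621  0.1692] yaw -0.129 z [ 0.0031 -0.0013 -1.    ] q6 1.02 F [-2.6056  3.1942 18.8004] M [ 0.5378  0.3335 -0.0829] gap 0.543
```

Call:
{"method": "drive_tool", "body": {"increments": [[255,0,0,0,0,0,-0.07],[255,0,0,0,0,0,-0.14],[255,0,0,0,0,0,-0.14]]}}

```text
t: 6.3
tcp_pos: [0.5007, -0.2621, 0.1697]
tool_rot: [1.0, 0.005, 0.002, 0.001]
force: [-0.6, 3.5, 19.8]
finger_gap: 0.542
```

```bash
python3 -c "
from h import *
st()"
```

```text
t 6.3 p [ 0.5007 -0.2621  0.1697] yaw 0.01 z [ 0.0038 -0.0014 -1.    ] q6 0.88 F [-0.5731  3.4562 19.814 ] M [ 0.647   0.2787 -0.1189] gap 0.542
```

Driving has begun: z is climbing and force is rising. From here I yield upward.

Call:
{"method": "drive_tool", "body": {"increments": [[255,0,0,-0.04,0,0,-0.07],[255,0,0,-0.08,0,0,-0.14],[255,0,0,-0.08,0,0,-0.14]]}}

```text
t: 6.6
tcp_pos: [0.5008, -0.262, 0.1703]
tool_rot: [0.997, 0.075, 0.002, 0.001]
force: [-1.3, 4.5, 18.7]
finger_gap: 0.544
```

Call:
{"method": "drive_tool", "body": {"increments": [[255,0,0,-0.03,0,0,-0.07],[255,0,0,-0.06,0,0,-0.14],[255,0,0,-0.06,0,0,-0.14]]}}

```text
t: 6.9
tcp_pos: [0.501, -0.262, 0.1709]
tool_rot: [0.989, 0.145, 0.002, 0.001]
force: [0.3, 4.6, 19.1]
finger_gap: 0.54
```

```bash
python3 -c "
from h import *
st()"
```

```text
t 6.9 p [ 0.501  -0.262   0.1709] yaw 0.29 z [ 0.0043 -0.0013 -1.    ] q6 0.6 F [ 0.322   4.5849 19.0882] M [ 0.6497  0.114  -0.1157] gap 0.54
```

Call:
{"method": "drive_tool", "body": {"increments": [[255,0,0,-0.03,0,0,-0.07],[255,0,0,-0.07,0,0,-0.14],[255,0,0,-0.1,0,0,-0.21],[255,0,0,-0.13,0,0,-0.28],[255,0,0,-0.13,0,0,-0.28]]}}

```text
t: 7.4
tcp_pos: [0.501, -0.2617, 0.172]
tool_rot: [0.96, 0.281, 0.002, 0.001]
force: [-0.4, 4.7, 19.2]
finger_gap: 0.543
```

Call:
{"method": "drive_tool", "body": {"increments": [[255,0,0,-0.03,0,0,-0.07],[255,0,0,-0.07,0,0,-0.14],[255,0,0,-0.1,0,0,-0.21],[255,0,0,-0.13,0,0,-0.28],[255,0,0,-0.13,0,0,-0.28]]}}

```text
t: 7.9
tcp_pos: [0.501, -0.2615, 0.1732]
tool_rot: [0.911, 0.412, 0.002, 0.001]
force: [-0.4, 4.9, 17.0]
finger_gap: 0.543
```

```bash
python3 -c "
from h import *
st()"
```

```text
t 7.9 p [ 0.501  -0.2615  0.1732] yaw 0.85 z [ 0.0043 -0.0002 -1.    ] q6 0.04 F [-0.4169  4.851  17.011 ] M [ 0.8605 -0.0434 -0.1055] gap 0.543
```

Call:
{"method": "drive_tool", "body": {"increments": [[255,0,0,-0.03,0,0,-0.07],[255,0,0,-0.06,0,0,-0.14],[255,0,0,-0.09,0,0,-0.21],[255,0,0,-0.12,0,0,-0.28],[255,0,0,-0.12,0,0,-0.28]]}}

```text
t: 8.4
tcp_pos: [0.5011, -0.2613, 0.1744]
tool_rot: [0.845, 0.535, 0.002, 0.001]
force: [-0.2, 5.8, 16.8]
finger_gap: 0.543
```

Call:
{"method": "drive_tool", "body": {"increments": [[255,0,0,-0.03,0,0,-0.07],[255,0,0,-0.06,0,0,-0.14],[255,0,0,-0.09,0,0,-0.21],[255,0,0,-0.09,0,0,-0.21]]}}

```text
t: 8.8
tcp_pos: [0.5012, -0.2611, 0.1753]
tool_rot: [0.784, 0.621, 0.002, 0.001]
force: [1.7, 7.0, 17.5]
finger_gap: 0.54
```

```bash
python3 -c "
from h import *
st()"
```

```text
t 8.8 p [ 0.5012 -0.2611  0.1753] yaw 1.34 z [ 0.0047  0.0007 -1.    ] q6 -0.45 F [ 1.676   6.9644 17.4997] M [ 1.0694 -0.2028 -0.068 ] gap 0.54
```

Call:
{"method": "drive_tool", "body": {"increments": [[255,0.04,0,0,0,0,0.02],[255,0.05,0,-0.1,0,0,0.02],[255,0.05,0,-0.2,0,0,0.02],[255,0.05,0,-0.3,0,0,0.02],[255,0.05,0,-0.4,0,0,0.02],[255,0.05,0,-0.5,0,0,0.02],[255,0.05,0,-0.5,0,0,0.02]]}}

```text
t: 9.5
tcp_pos: [0.5005, -0.261, 0.1783]
tool_rot: [0.79, 0.613, 0.001, 0.001]
force: [2.5, 3.5, 7.1]
finger_gap: 0.54
```

Call:
{"method": "drive_tool", "body": {"increments": [[255,0,0,-0.1,0,0,0],[255,0,0,-0.2,0,0,0],[255,0,0,-0.2,0,0,0]]}}

```text
t: 9.8
tcp_pos: [0.4989, -0.2608, 0.1787]
tool_rot: [0.79, 0.613, -0.0, -0.001]
force: [1.2, 2.8, -0.4]
finger_gap: 0.541
```

```bash
python3 -c "
from h import *
st()"
```

```text
t 9.8 p [ 0.4989 -0.2608  0.1787] yaw 1.32 z [-0.0015  0.0017 -1.    ] q6 -0.43 F [ 1.2335  2.803  -0.3709] M [ 0.4088 -0.2377 -0.0152] gap 0.541
```

Call:
{"method": "drive_tool", "body": {"increments": [[255,0,0,-0.1,0,0,0],[255,0,0,-0.2,0,0,0],[255,0,0,-0.2,0,0,0]]}}

```text
t: 10.1
tcp_pos: [0.4989, -0.2609, 0.181]
tool_rot: [0.79, 0.613, -0.0, -0.001]
force: [0.6, 3.8, -2.8]
finger_gap: 0.543
```

```bash
python3 -c "
from h import *
st()"
```

```text
t 10.1 p [ 0.4989 -0.2609  0.181 ] yaw 1.32 z [-0.0015  0.0016 -1.    ] q6 -0.43 F [ 0.6148  3.8031 -2.7509] M [ 0.5426 -0.2698 -0.0367] gap 0.543
```

Call:
{"method": "drive_tool", "body": {"increments": [[255,0.05,0,-0.1,0,0,0],[255,0.05,0,-0.3,0,0,0],[255,0.05,0,-0.5,0,0,0],[255,0.05,0,-0.5,0,0,0]]}}

```text
t: 10.5
tcp_pos: [0.4999, -0.262, 0.1873]
tool_rot: [0.79, 0.613, -0.0, 0.001]
force: [-0.8, 0.0, -0.9]
finger_gap: 0.542
```

Call:
{"method": "drive_tool", "body": {"increments": [[255,0,0,-0.4,0,0,0],[255,0,0,-0.8,0,0,0],[255,0,0,-1.2,0,0,0],[255,0,0,-2,0,0,0],[255,0,0,-4,0,0,0],[255,0,0,-6,0,0,0],[255,0,0,-6,0,0,0],[255,0,0,-6,0,0,0],[255,0,0,-6,0,0,0]]}}

```text
t: 11.4
tcp_pos: [0.499, -0.2605, 0.2456]
tool_rot: [0.79, 0.613, -0.0, -0.001]
force: [-0.0, -0.1, -0.8]
finger_gap: 0.541
```

```bash
python3 - <<'E'
from h import *
st([.578,.225,.28])
im=manip.snapshot("scene")
cv2.imwrite("pics/c3.png",cv2.resize(im[80:220,180:340],(640,560),interpolation=cv2.INTER_CUBIC)[:,:,::-1])
E
```

```text
t 11.4 p [ 0.499  -0.2605  0.2456] yaw 1.32 z [-0.0016  0.0013 -1.    ] q6 -0.43 F [-0.0037 -0.0853 -0.7818] M [0.0238 0.0001 0.0451] gap 0.541
shift cm [48.9957 -4.4101 -3.3923]
```

View pics/c3.png

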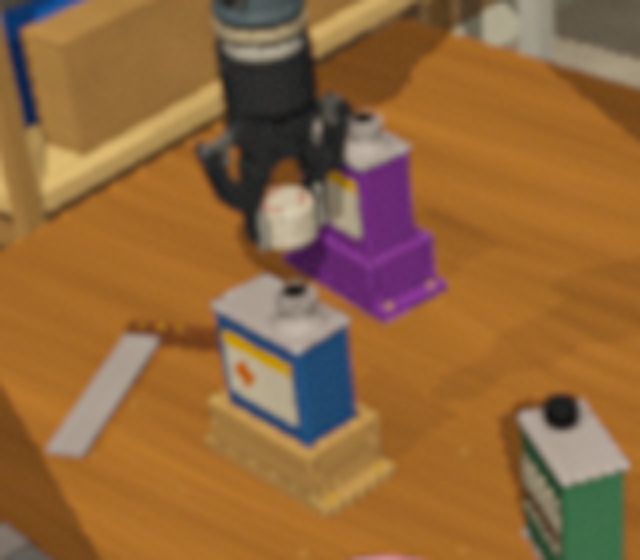

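c3: the cap is in the jaws upright at crop (290,215), and the bare neck is at (297,300). Next, carry it to the steel dish.

Call:
{"method": "drive_tool", "body": {"increments": [[255,0,0,-3.4,0,0,0],[255,4,-0.4,-3.4,0,0,0],[255,8,-0.7,-3.4,0,0,0],[255,12,-1.1,-3.4,0,0,0],[255,16,-1.4,-3.4,0,0,0],[255,20,-1.8,-3.4,0,0,0],[255,24,-2.2,-3.4,0,0,0],[255,28,-2.5,-3.4,0,0,0],[255,32,-2.9,-3.4,0,0,0],[255,36,-3.2,-3.4,0,0,0],[255,40,-3.6,-3.4,0,0,0],[255,44,-4,-3.4,0,0,0],[255,47,-4.2,-3.4,0,0,0],[255,49,-4.4,-3.4,0,0,0],[255,49,-4.4,-3.4,0,0,0],[255,49,-4.4,-3.4,0,0,0],[255,49,-4.4,-3.4,0,0,0]]}}

```text
t: 13.15
tcp_pos: [0.5783, 0.2235, 0.2798]
tool_rot: [0.79, 0.613, -0.001, -0.0]
force: [-0.5, -0.0, -0.0]
finger_gap: 0.541
```

```bash
python3 - <<'E'
from h import *
st([.578,.225,.02])
im=manip.snapshot("scene")
cv2.imwrite("pics/c4.png",cv2.resize(im[130:310,280:480],(600,540),interpolation=cv2.INTER_CUBIC)[:,:,::-1])
E
```

```text
t 13.15 p [0.5783 0.2235 0.2798] yaw 1.319 z [-0.0016 -0.0008 -1.    ] q6 0.44 F [-0.4782 -0.0296 -0.0115] M [-0.018   0.0309  0.0355] gap 0.541
shift cm [ 0.164  -0.0284 25.9798]
```

View pics/c4.png

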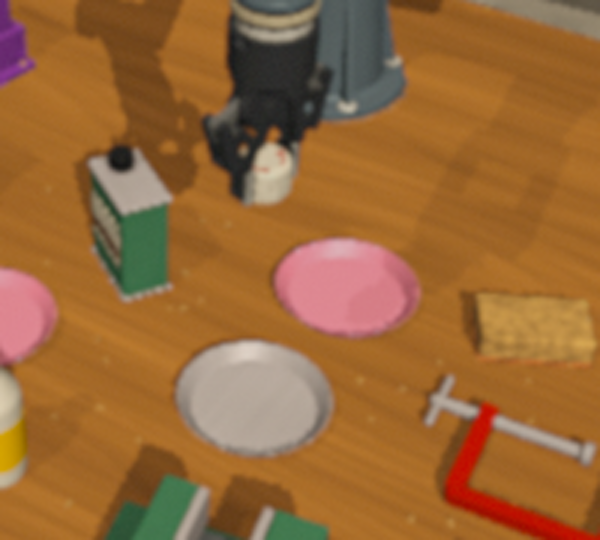

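c4: the cap is upright in the jaws at crop (268,175), above the steel dish at (255,395). The pink dish is at (348,287). Descending now.

Call:
{"method": "drive_tool", "body": {"increments": [[255,0.1,0,4,0,0,0],[255,0.1,0,8,0,0,0],[255,0.1,0,12,0,0,0],[255,0.1,0,16,0,0,0],[255,0.1,0,20,0,0,0],[255,0.1,0,23,0,0,0],[255,0.1,0,25,0,0,0],[255,0.1,0,26.5,0,0,0],[255,0.1,0,27,0,0,0],[255,0.1,0,27,0,0,0],[255,0.1,0,27,0,0,0]]}}

```text
t: 14.3
tcp_pos: [0.5799, 0.2255, 0.0116]
tool_rot: [0.79, 0.613, 0.001, 0.001]
force: [-0.1, -0.2, -0.7]
finger_gap: 0.539
```

Call:
{"method": "drive_tool", "body": {"increments": [[255,0,0,0.2,0,0,0],[255,0,0,0.4,0,0,0],[255,0,0,0.5,0,0,0],[255,0,0,0.5,0,0,0]]}}

```text
t: 14.7
tcp_pos: [0.5789, 0.2256, 0.0056]
tool_rot: [0.79, 0.613, 0.0, 0.0]
force: [0.2, -0.5, -0.4]
finger_gap: 0.542
```

Call:
{"method": "drive_tool", "body": {"increments": [[255,0,0,0.1,0,0,0],[255,0,0,0.2,0,0,0],[255,0,0,0.2,0,0,0]]}}

```text
t: 15.0
tcp_pos: [0.5788, 0.2255, 0.0033]
tool_rot: [0.79, 0.613, -0.0, -0.0]
force: [-0.7, -0.2, -0.9]
finger_gap: 0.535
```

Call:
{"method": "drive_tool", "body": {"increments": [[255,0,0,0.1,0,0,0],[255,0,0,0.2,0,0,0],[255,0,0,0.2,0,0,0]]}}

```text
t: 15.3
tcp_pos: [0.579, 0.2255, 0.0019]
tool_rot: [0.79, 0.613, 0.0, 0.0]
force: [-1.7, -0.9, 2.8]
finger_gap: 0.539
```

Contact is at about 3 N. Opening and retreating.

Call:
{"method": "drive_tool", "body": {"increments": [[100,0,0,0,0,0,0],[100,0,0,0,0,0,0],[80,0,0,0,0,0,0],[50,0,0,0,0,0,0],[20,0,0,0,0,0,0],[20,0,0,0,0,0,0],[20,0,0,0,0,0,0],[20,0,0,0,0,0,0]], "force": 20}}

```text
t: 16.1
tcp_pos: [0.5789, 0.2255, 0.0015]
tool_rot: [0.79, 0.613, 0.0, -0.0]
force: [0.4, -0.2, -0.3]
finger_gap: 0.917
```

Call:
{"method": "drive_tool", "body": {"increments": [[20,0,0,-1,0,0,0],[20,0,0,-3,0,0,0],[20,0,0,-6,0,0,0],[20,0,0,-10,0,0,0],[20,0,0,-14,0,0,0],[20,0,0,-18,0,0,0],[20,0,0,-22,0,0,0],[20,0,0,-25,0,0,0],[20,0,0,-25,0,0,0],[20,0,0,-25,0,0,0]]}}

```text
t: 17.1
tcp_pos: [0.5789, 0.2256, 0.2529]
tool_rot: [0.79, 0.613, 0.001, 0.0]
force: [-0.1, -0.3, 0.1]
finger_gap: 0.922
```

```bash
python3 - <<'E'
from h import *
st()
im=manip.snapshot("scene");im2=manip.snapshot("scene")
print("dish",blobs((cv2.cvtColor(im2,cv2.COLOR_RGB2HSV)[...,1]<60),(325,235,400,290)))
u=(280+0,)
cv2.imwrite("pics/c5.png",cv2.resize(im2[220:310,310:420],(660,540),interpolation=cv2.INTER_CUBIC)[:,:,::-1])
for z in(0.004,.034): print(proj("scene",[.579,.2255,z]),(proj("scene",[.579,.2255,z])-[310,220])*6)
E
```

```text
t 17.1 p [0.5789 0.2256 0.2529] yaw 1.32 z [ 0.0021  0.0004 -1.    ] q6 0.44 F [-0.115  -0.3073  0.0675] M [ 0.0171 -0.0066 -0.0371] gap 0.922
dish [([339, 244, 51, 38, 1410], [364.23, 262.32])]
[363.95   265.1243] [323.6998 270.7456]
[364.3744 258.209 ] [326.2464 229.2539]
```

View pics/c5.png

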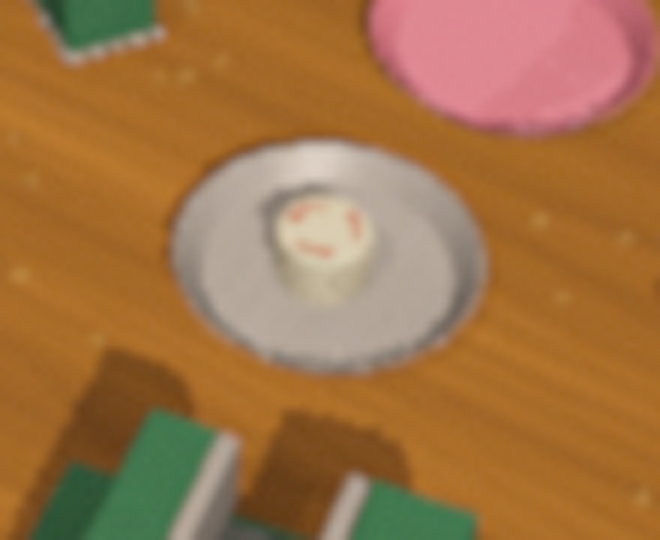

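c5: the cap stands top up, flat in the middle of the steel dish, with its top at crop (325,228). The calibration predicts (326,229). The dish hasn't moved and the gripper is clear, so I'm handing in.

```bash
python3 -c "
from station import manip
print(manip.sign_off())"
```

```text
the job is handed in; nothing more can be done
None
```

I opened the blue tin and set its cap down, top up, in the steel dish. I handed the job in at about 17 s of the 72 s allowed; no verdict is reported.

- **Unscrewing:** The teeth seem to have started tip on tip. I turned under a 13–16 N push until they meshed, then drove the cap at 16–20 N while yielding upward. It turned about 88 degrees and climbed 6.4 mm, which agrees with the stated thread.
- **Lifting:** I eased off the push and the cap came free with at most about 3 N of pull. The highest force I read was about 20 N downward, with 7 N sideways. Readings came only at the end of each move, so a brief peak in between would not show.
- **Setting down:** The cap touched the dish at about 3 N before I let go.
- **Last picture:** The cap stands upright in the middle of the dish. Its top was within a pixel or so of where the calibration predicts, and the dish was within half a pixel of its starting place. The gripper was 25 cm above, touching nothing.
- **Not measured:** I did not measure the bystanders at the end. No unexpected contact force showed up in any reading.

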